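Index the pill organizer to its next day

ROBOT

A 7-joint arm with a two-finger parallel gripper is mounted at the origin on the work surface. World frame = base frame: x ahead of the robot, y to its left, z up, the work surface at z = 0. Lengths are in m, angles in degrees, forces in N, time in s.
With the tool pointing down it reaches from about 0.425 to 0.875 m from the base axis. Payload 4.7 kg.
Tool frame: the origin (TCP) lies midway between the tips of the shut fingers; the grasp point (between the pads) lies env.grip_point_offset behind it (env.grip_point_offset is the distance from the TCP to the grasp point, in m); z points along the fingers, y is the line along which they close (so a half turn about z gives the same grasp; the last joint's range is limited). The gripper opens to 87 mm and grips with 3 to 60 N. Pads are 19 mm wide; open, the fingers measure 117 mm over their backs; the gripper's body (75 mm by 190 mm) begins 51 mm behind the grasp point.
Start: joints at [66.01, 18.392, -4.016, 83.108, 1.295, 78.541, -3.26], TCP at [0.273, -0.59, 0.223] pointing down, gripper open.
Joint ranges: [-163.93, 163.93], [-17.29, 119.83], [-79.2, 71.16], [3.27, 140.29], [-89.18, 269.18], [5.43, 117.66], [-154.24, 154.24]. Speed limits (degrees/s): [147.25, 147.25, 180, 180, 180, 180, 180].

INTERFACE

Orientations are given as [roll, pitch, yaw] about the fixed x, y, z axes, in that order (R = Rz(yaw) Ry(pitch) Rx(roll)).
In Python, from cell import env gives the robot as it stands.
- The arm moves only by the shell command python3 -m creep 'ROWS' [FORCE]. ROWS is a JSON object of lists of equal length, an entry for each row: "translation": the shift along the tool's x, y, z in units of 0.08 m (1.0 is 0.08 m), a list of three; "turn": the turn, a rotation vector about the tool's x, y, z in units of 180 degrees (1.0 is 180 degrees), a list of three; "grip": the opening, from 0 (shut) to 1 (fully open). In form: {"translation": [[x, y, z], ...], "turn": [[ax, ay, az], ...], "grip": [grip, ...]}. A call has 1 to 5 rows; each row shifts and turns the commanded pose from where the row before left it, along the tool's axes as they then stand; what a row does not reach is not made up. A row lasts 1/8 s, in which the tool goes at most 62.5 mm and 10.7 degrees, less where a joint would pass 70% of its speed; a pose out of reach is approached as far as the arm can. A call with a number of a shift or a turn outside -1 to 1 is refused whole. A call with a gripper value outside its range is refused whole. The fingers move at their own pace and stop on an object; FORCE is the grip in N (left out, the last holds). Time passes only in rows, so rows that do not move let the fingers close. It gives the time, the measured TCP pose, the force, the opening and the grip force at its end, in the units of the state.
- env.get_obs(): the state, without advancing time (a new reading comes with each control period).
- env.read_camera(name): name is "scene" or "top"; returns a dict with "frame" (384x512x3 uint8, red, green, blue), "z_map" (384x512 float32, m along the optical axis (not along the pixel's ray), 0 where there is no reading), "K" (3x3 intrinsics, pixels), "rvec" (rotation vector, rad) and "tvec" (3), from world to camera coordinates, as OpenCV has them. Camera axes: x right, y down, z forward; pixel columns grow to the right and rows downward; lengths in m; the calibration is good to about 2 mm. A picture is of the moment at which its call begins.
- env.sign_off(): hands the job in; it is judged then, once.
The state is a dict: "time_s": time; "qpos": joint angles; "joint_velocities": joint speeds; "effort": joint torques, N m; "tool_pos": TCP position; "tool_rot": TCP orientation; "force": force on the tool from outside, world axes, zero at the start; "wrist_torque": the same for the moment, N m; "grip_width": finger opening in m; "grasp_force": force on a finger pad.
Only numpy, scipy, OpenCV 4.12 (cv2) and the standard library are available. Lean on these libraries where they do the work, as an engineer would, in place of code of your own. Each camera call takes 0.05 s, during which the arm holds its last target. There are 200 camera calls.

TASK

Move the round pill organizer on by one day: with a fingertip press its red plunger down, keep it down while you turn the tray a quarter turn counter-clockwise (seen from above) to the very next gap in the blue rim, and let the plunger spring fully up there, then take the hand away. Only press and push: do not lift the organizer or push it out of its place, do not turn the tray the other way or well past that gap, and leave the pen cup, the pill bottle and the coaster alone.

Things in the scene. Friction and masses are not known exactly. Their poses are not given: they have to be found in the camera images.
- organizer: round white pill organizer, loose on the desk, 190 mm across, 44 mm high without its plunger, about 1 kg. Origin: centre of its underside, on the tray's upright turning axis; z up. Four gaps 13 mm wide in its blue rim lie in its directions +x (marked by a small orange diamond), +y, -x, -y. Inside turns a grey tray (deck 28 mm up), in its middle a clear-topped drum of 46 mm radius, 41 mm high
- next_gap (a point): middle of the next gap (the +y one) in the blue rim, at the rim's top 44 mm above the desk, 84 mm from the turning axis. The rim is 5 mm thick and 78 to 91 mm from the axis
- tray (a joint): turn of the tray in rad, positive counter-clockwise from above: 0 at the start, plunger in the +x gap; 1.571 at next_gap. It turns easily (0.03 N m) and stays where it is left. A 7 mm steel tab on the plunger stands in the gap and locks the tray, with about 0.035 rad of play each way, until the plunger is pressed in by more than 6 mm
- plunger (a joint): how far the plunger is pressed down, in m: 0 fully up, 0.009 fully down. Spring: 2.5 N at first, 6 N fully down. Let go between two gaps, it stays caught under the rim about 6 mm down, slides along there easily and springs up in the next gap it meets
- cap_top (a point): centre of the flat top of the plunger's red round cap (26 mm diameter, 6 mm thick, on a 10 mm stem), 62 mm from the turning axis; 62 mm above the desk when up, 53 mm fully pressed, above all the rest of the organizer. It goes round with the tray: a fingertip pressing on the cap drags it along by friction, or cap and stem can be pushed sideways
- pen_cup: wooden pen cup with three pens, 76 mm across, 95 mm high, pens up to 128 mm; loose; origin at the centre of its underside
- pill_bottle: empty white pill bottle, 44 mm across, 75 mm high, 30 g, loose; origin at the centre of its underside
- coaster: blue ceramic coaster, 96 mm across, 8 mm thick, loose; origin at the centre of its underside

How it is judged (in metres and radians):
On the way, in this order (a step that is already met when the one before it is completed fails the run):
1. the plunger is pressed in while the tray is still at its first gap (value of joint plunger above 0.0055 m and value of joint tray below 0.2 rad), for 0.05 s.
2. the tray is on its way to the next gap, the plunger in below the rim (value of joint plunger above 0.0045 m and value of joint tray between 0.4 and 1.4 rad), for 0.05 s.
At the end, for the whole second after the job is handed in: The tray stands one gap on, at 1.571 rad within 0.06 rad, at rest, with the plunger sprung up (less than 2 mm in); the organizer stands flat and at rest within 30 mm of where it was, and the cup, bottle and coaster within 20 mm of where they were (value of joint tray between 1.511 and 1.631 rad and value of joint plunger below 0.002 m and velocity of joint tray between -0.05 and 0.05 rad/s and height (world z) of organizer below 0.004 m and angle between organizer's own z axis and vertical below 0.05 rad and distance of organizer from where it was at the start of the episode below 0.03 m and linear speed of organizer below 0.02 m/s and distance of each of pen_cup, pill_bottle, coaster from where it was at the start of the episode below 0.02 m); the robot touches nothing.
It fails at once if the tray is turned more than 0.35 rad past the next gap (value of joint tray above 1.92 rad).
It fails at once if the tray is turned the wrong way (clockwise by more than 0.25 rad) (value of joint tray below -0.25 rad).
It fails at once if the organizer is lifted, tipped or pushed more than 30 mm from its place (height (world z) of organizer above 0.008 m or angle between organizer's own z axis and vertical above 0.12 rad or distance of organizer from where it was at the start of the episode above 0.03 m).
It fails at once if the pen cup, the pill bottle or the coaster is moved or lifted by more than 20 mm (distance of any of pen_cup, pill_bottle, coaster from where it was at the start of the episode above 0.02 m).
It also fails if it takes over 38 s, if anything falls off the work surface, if the arm or the gripper's body presses on something with over 40 N, if the wrist force passes 120 N, or if a joint passes its speed limit or range.

## Working session

There is one attempt and no reset: what is moved stays moved. The work goes in short steps, Python scripts to look and compute and a shell command to move; the robot and the scene stay as the last step left them, time stands still between calls to the robot, and variables do not carry over. Pictures are saved under pics/ and viewed, at most 10 in all, crops included, and the job is handed in when it is done.

```bash
mkdir -p pics; ls; python3 - <<'E'
from cell import env
import cv2
o=env.get_obs();print({k:o[k] for k in('time_s','tool_pos','tool_rot','force','grip_width')},env.grip_point_offset)
for n in('scene','top'):
    d=env.read_camera(n);cv2.imwrite(f'pics/{n}0.png',d['frame'][...,::-1]);print(n,d['K'].tolist(),d['rvec'],d['tvec'])
E
```

```text
pics
{'time_s': 0.0, 'tool_pos': array([ 0.2723436 , -0.58958754,  0.22146141]), 'tool_rot': array([-1.79890529e+02,  5.61106490e-03,  2.47991562e+01]), 'force': array([ 0.01371421,  0.0185509 , -0.23017447]), 'grip_width': 0.0868342636602174} 0.0187
scene [[490.21872698490444, 0.0, 252.50249263727102], [0.0, 490.21872698490444, 201.8294642623281], [0.0, 0.0, 1.0]] [ 2.4156768   0.85089067 -0.24413539] [-0.49026643 -0.29787173  1.71682407]
top [[372.47737240627947, 0.0, 250.24636174439624], [0.0, 372.47737240627947, 189.8413080111285], [0.0, 0.0, 1.0]] [ 2.18553462 -2.18298376  0.03844401] [0.00437637 0.60836101 0.88564072]
```

View pics/top0.png

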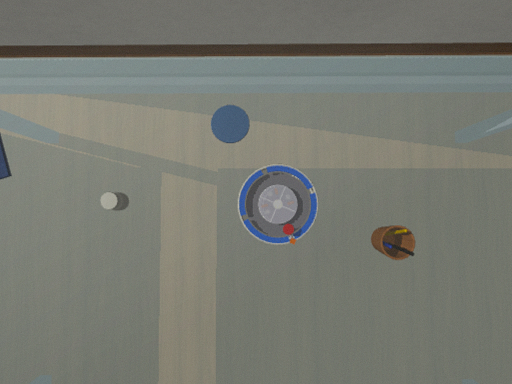

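View pics/scene0.png

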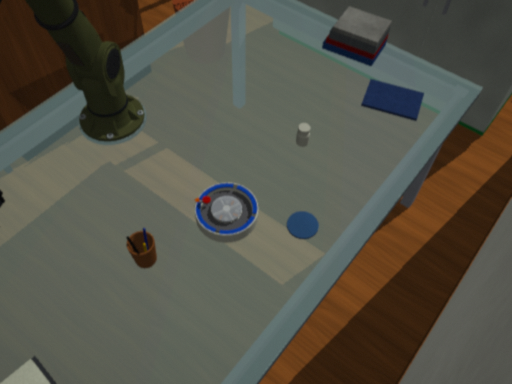

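The top view shows the organizer centred near (278,204), the red cap at (289,229), the diamond at (292,241) and gaps near (312,190), (264,172) and (245,217). The cup is at right (395,242), the bottle at left (109,201) and the coaster at (230,124). In the scene view the cup and coaster are clear of the organizer.

```bash
cat > h.py <<'E'
from cell import env
import cv2, numpy as np
def ray(d,uv,z):
    R=cv2.Rodrigues(d['rvec'])[0];c=-R.T@d['tvec']
    r=R.T@np.linalg.inv(d['K'])@np.array([uv[0],uv[1],1.]);return c+r*(z-c[2])/r[2]
def red(d):
    f=d['frame'].astype(int);m=(f[...,0]>110)&(f[...,1]<50)&(f[...,2]<60);return m
def cap(d,z):
    v,u=np.nonzero(red(d)); return len(u),ray(d,(u.mean(),v.mean()),z)
E
python3 - <<'E'
from h import *
d=env.read_camera('top');f=d['frame'].astype(int)
m=(f[...,2]>120)&(f[...,0]<80)&(f[...,2]-f[...,1]>60);m[:150]=0;m[:,:225]=0;m[:,330:]=0
v,u=np.nonzero(m);(e)=cv2.minEnclosingCircle(np.c_[u,v].astype(np.float32));print(len(u),e)
c=ray(d,e[0],.044);print('centre',c)
n,p=cap(d,.062);print('cap',n,p,np.linalg.norm((p-c)[:2]),np.degrees(np.arctan2(*(p-c)[1::-1])))
for q in((292.5,241),):
    w=ray(d,q,.03);print('diamond',w,np.degrees(np.arctan2(*(w-c)[1::-1])))
print('cup',ray(d,(390,240),.09),'bottle',ray(d,(109,201),.075))
s=env.read_camera('scene');n,p2=cap(s,.062);print('cap scene',n,p2)
i=d['frame'][155:255,225:330,::-1];cv2.imwrite('pics/c1.png',cv2.resize(i,None,fx=5.5,fy=5.5,interpolation=cv2.INTER_CUBIC))
E
```

```text
854 ((277.4825134277344, 204.15252685546875), 38.453433990478516)
centre [ 0.57335393 -0.05926544  0.044     ]
cap 26 [ 0.51605586 -0.08285156  0.062     ] 0.06196268231108433 -157.6260250384626
diamond [ 0.48659047 -0.09526832  0.03      ] -157.46377849313262
cup [ 0.49437558 -0.30307838  0.09      ] bottle [0.57949747 0.32581021 0.075     ]
cap scene 39 [ 0.51856981 -0.08354507  0.062     ]
```

View pics/c1.png

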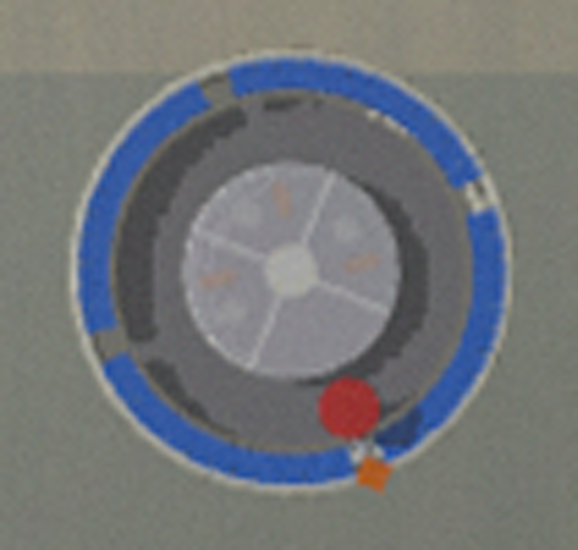

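The crop confirms the next gap at crop (480,193), which is 90° counter-clockwise from the cap at (350,408). I'll align the tool with the world axes, shut the fingers and travel over.

```bash
python3 -m creep '{"translation":[[0,0,0],[0,0,0],[0,0,0],[0,0,0]],"turn":[[0,0,0.046],[0,0,0.046],[0,0,0.046],[0,0,0]],"grip":[0,0,0,0]}' 10
python3 -m creep '{"translation":[[0.25,-0.53,0],[0.25,-0.53,0],[0.25,-0.53,0],[0.25,-0.53,0],[0.25,-0.53,0]],"turn":[[0,0,0],[0,0,0],[0,0,0],[0,0,0],[0,0,0]],"grip":[0,0,0,0,0]}'
python3 -m creep '{"translation":[[0.25,-0.53,0],[0.25,-0.53,0],[0.25,-0.53,0],[0.25,-0.53,0],[0.25,-0.53,0]],"turn":[[0,0,0],[0,0,0],[0,0,0],[0,0,0],[0,0,0]],"grip":[0,0,0,0,0]}'
```

```text
time_s: 0.7
tool_pos: [0.2725, -0.59, 0.2223]
tool_rot: [-180.0, 0.0, 0.0]
force: [-0.1, 0.0, 1.1]
grip_width: 0.0551
grasp_force: 0.0
time_s: 1.32
tool_pos: [0.3733, -0.3767, 0.2227]
tool_rot: [180.0, -0.0, 0.1]
force: [0.4, 0.0, 0.9]
grip_width: 0.0052
grasp_force: 0.0
time_s: 1.95
tool_pos: [0.4734, -0.1648, 0.2227]
tool_rot: [180.0, -0.0, 0.1]
force: [1.0, -0.9, -0.3]
grip_width: 0.0004
grasp_force: 0.0
```

```bash
python3 -m creep '{"translation":[[0.27,-0.51,0],[0.27,-0.51,0],[0,0,0.6],[0,0,0.6],[0,0,0.4]],"turn":[[0,0,0],[0,0,0],[0,0,0],[0,0,0],[0,0,0]],"grip":[0,0,0,0,0]}'
python3 -m creep '{"translation":[[0,0,0.1],[0,0,0]],"turn":[[0,0,0],[0,0,0]],"grip":[0,0]}'
python3 - <<'E'
from h import *
s=env.read_camera('scene');print(env.get_obs()['tool_pos'],env.get_obs()['force'])
i=s['frame'][130:260,150:300,::-1];cv2.imwrite('pics/c2.png',cv2.resize(i,None,fx=4.6,fy=4.6,interpolation=cv2.INTER_CUBIC))
E
```

```text
time_s: 2.58
tool_pos: [0.515, -0.0844, 0.0923]
tool_rot: [-180.0, 0.1, 0.2]
force: [0.4, -0.4, 0.1]
grip_width: 0.0005
grasp_force: 0.0
time_s: 2.82
tool_pos: [0.5165, -0.0847, 0.087]
tool_rot: [180.0, -0.0, 0.0]
force: [-0.2, -0.5, -0.8]
grip_width: 0.0004
grasp_force: 0.0
[ 0.51716765 -0.08479578  0.08780918] [-0.19546822 -0.55439038  0.46852832]
```

View pics/c2.png

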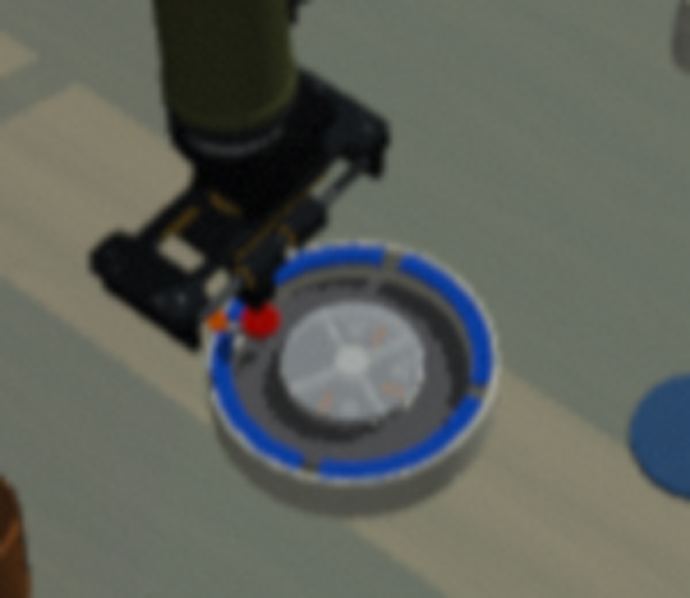

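The fingertips sit right above the cap (260,320 in the crop). Next I'll press.

```bash
python3 -m creep '{"translation":[[0,-0.02,0.15],[0,0,0.14],[0,0,0.05],[0,0,0.05],[0,0,0]],"turn":[[0,0,0],[0,0,0],[0,0,0],[0,0,0],[0,0,0]],"grip":[0,0,0,0,0]}'
python3 -m creep '{"translation":[[0,0,0.025],[0,0,0.025],[0,0,0]],"turn":[[0,0,0],[0,0,0],[0,0,0]],"grip":[0,0,0]}'
```

```text
time_s: 3.5
tool_pos: [0.5163, -0.0832, 0.0555]
tool_rot: [180.0, -0.0, -0.0]
force: [-1.2, 0.1, 4.7]
grip_width: 0.0004
grasp_force: 2.2
time_s: 3.88
tool_pos: [0.5164, -0.0837, 0.053]
tool_rot: [179.9, -0.0, -0.0]
force: [-4.8, 0.5, 13.6]
grip_width: 0.0004
grasp_force: 6.6
```

```bash
python3 -m creep '{"translation":[[0.055,0.108,-0.005],[0.071,0.098,0],[0.086,0.086,0],[0,0,0]],"turn":[[0,0,0],[0,0,0],[0,0,0],[0,0,0]],"grip":[0,0,0,0]}'
python3 - <<'E'
from h import *
d=env.read_camera('scene');n,p=cap(d,.053);print(n,p,np.degrees(np.arctan2(p[1]+.059,p[0]-.5735)))
i=d['frame'][130:260,150:300,::-1];cv2.imwrite('pics/c3.png',cv2.resize(i,None,fx=4.6,fy=4.6,interpolation=cv2.INTER_CUBIC))
E
```

```text
time_s: 4.38
tool_pos: [0.5351, -0.1076, 0.0532]
tool_rot: [179.9, -0.2, -0.1]
force: [0.1, -0.5, 7.1]
grip_width: 0.0006
grasp_force: 3.6
0 [nan nan nan] nanh.py:9: RuntimeWarning: Mean of empty slice.
  v,u=np.nonzero(red(d)); return len(u),ray(d,(u.mean(),v.mean()),z)
  ret = ret.dtype.type(ret / rcount)
```

View pics/c3.png

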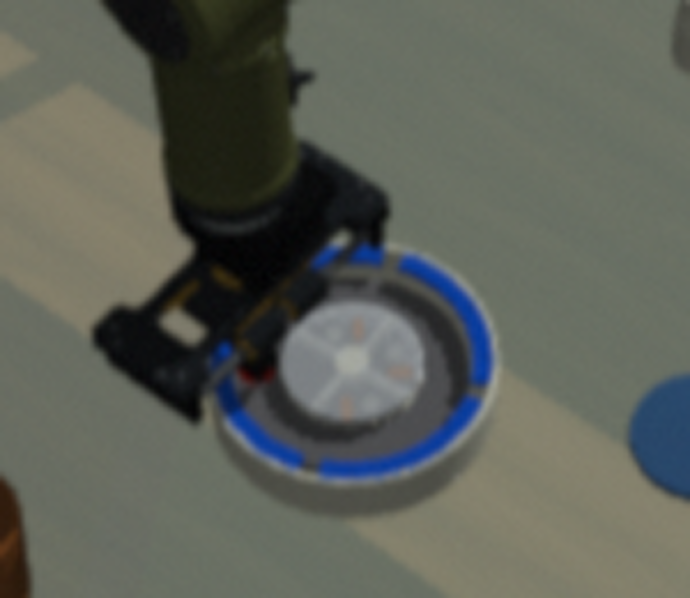

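The cap, just visible at crop (257,372), is following beneath the fingers and stays pressed, with 7 N on the tool.

```bash
python3 -m creep '{"translation":[[0.098,0.071,0],[0.108,0.055,0],[0.116,0.038,0],[0.120,0.019,0],[0,0,0]],"turn":[[0,0,0],[0,0,0],[0,0,0],[0,0,0],[0,0,0]],"grip":[0,0,0,0,0]}'
python3 - <<'E'
from h import *
d=env.read_camera('top')
t=env.get_obs()['tool_pos']-[.5735,-.059,0];print(np.hypot(*t[:2]),np.degrees(np.arctan2(t[1],t[0])))
i=d['frame'][155:255,225:330,::-1];i=cv2.resize(i,None,fx=4.5,fy=4.5,interpolation=cv2.INTER_CUBIC)
d=env.read_camera('scene');j=d['frame'][170:260,180:250,::-1];j=cv2.resize(j,(350,450),interpolation=cv2.INTER_CUBIC)
cv2.imwrite('pics/c4.png',np.hstack([i[:450,:440],j]))
E
```

```text
time_s: 5.05
tool_pos: [0.5707, -0.1218, 0.0532]
tool_rot: [179.9, -0.2, -0.1]
force: [1.0, -0.6, 5.2]
grip_width: 0.0002
grasp_force: 3.3
0.0628542753038543 -92.59944357020031
```

View pics/c4.png

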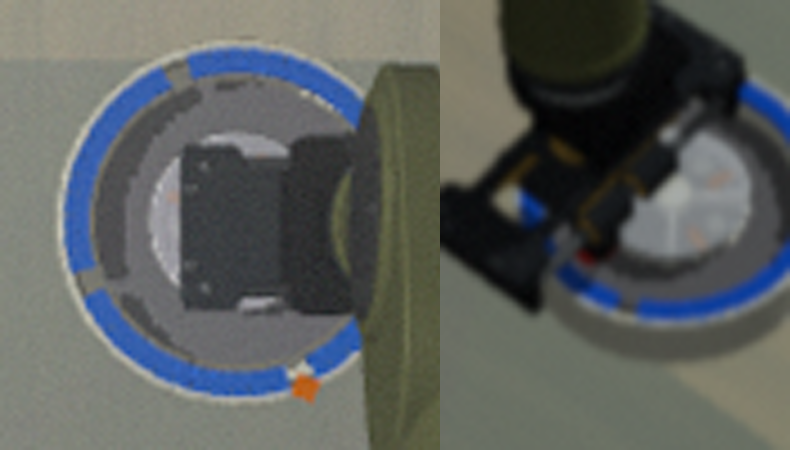

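Still following: the red cap is under the tip at right (590,255), and the next gap is ahead at (628,303).

```bash
python3 -m creep '{"translation":[[0.085,-0.005,0],[0.085,-0.016,0],[0.08,-0.018,0],[0.08,-0.029,0],[0,0,0]],"turn":[[0,0,0],[0,0,0],[0,0,0],[0,0,0],[0,0,0]],"grip":[0,0,0,0,0]}'
python3 - <<'E'
from h import *
t=env.get_obs()['tool_pos']-[.5735,-.059,0];print(np.hypot(*t[:2]),np.degrees(np.arctan2(t[1],t[0])))
d=env.read_camera('scene');j=d['frame'][170:260,180:270,::-1];j=cv2.resize(j,(590,590),interpolation=cv2.INTER_CUBIC)
cv2.imwrite('pics/c5.png',j)
E
```

```text
time_s: 5.78
tool_pos: [0.597, -0.1168, 0.0533]
tool_rot: [179.9, -0.2, -0.1]
force: [0.3, -0.8, 6.5]
grip_width: 0.0001
grasp_force: 3.3
0.06238270892343196 -67.88661490814818
```

View pics/c5.png

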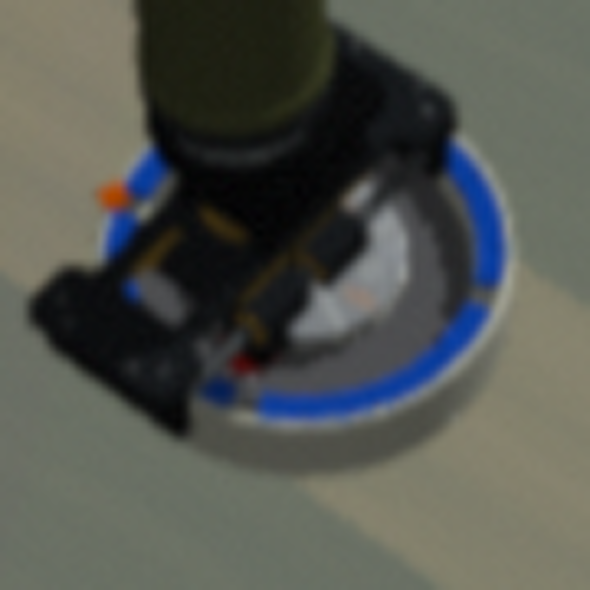

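The cap at (245,362) is now beside the gap at (245,395). I'll raise slowly and watch whether the spring follows.

```bash
python3 -m creep '{"translation":[[0,0,-0.03],[0,0,-0.03],[0,0,0]],"turn":[[0,0,0],[0,0,0],[0,0,0]],"grip":[0,0,0]}'
python3 -m creep '{"translation":[[0,0,-0.02],[0,0,0]],"turn":[[0,0,0],[0,0,0]],"grip":[0,0]}'
```

```text
time_s: 6.2
tool_pos: [0.5949, -0.1158, 0.0566]
tool_rot: [180.0, -0.0, -0.0]
force: [0.2, 0.6, 3.4]
grip_width: 0.0002
grasp_force: 2.0
time_s: 6.45
tool_pos: [0.5942, -0.1154, 0.0575]
tool_rot: [-180.0, 0.1, -0.0]
force: [-0.3, 0.8, -0.8]
grip_width: 0.0001
grasp_force: 0.0
```

The contact was lost at z=0.0575, so the plunger is caught just beside the gap. I'll lift clear and measure.

```bash
python3 -m creep '{"translation":[[0,0,-0.2],[0,0.4,-0.3],[0,0.4,-0.3],[-0.5,0.4,-0.3],[-0.5,0,0]],"turn":[[0,0,0],[0,0,0],[0,0,0],[0,0,0],[0,0,0]],"grip":[0,0,0,0,0]}'
python3 -m creep '{"translation":[[-0.5,0,-0.3],[-0.3,0,0],[0,0,0]],"turn":[[0,0,0],[0,0,0],[0,0,0]],"grip":[0,0,0]}'
python3 - <<'E'
from h import *
d=env.read_camera('scene');t=env.read_camera('top')
for q in(d,t):
  for z in (.056,.062):
    n,p=cap(q,z);print(n,p,np.hypot(p[0]-.5735,p[1]+.059),np.degrees(np.arctan2(p[1]+.059,p[0]-.5735)))
j=d['frame'][170:250,180:270,::-1];j=cv2.resize(j,(450,400),interpolation=cv2.INTER_CUBIC)
i=cv2.resize(t['frame'][160:250,260:330,::-1],(350,450),interpolation=cv2.INTER_CUBIC)
cv2.imwrite('pics/c6.png',np.hstack([j,i[:400]]))
E
```

```text
time_s: 7.08
tool_pos: [0.515, -0.2155, 0.1492]
tool_rot: [179.8, -0.3, -0.3]
force: [-0.3, 0.5, 0.6]
grip_width: 0.0004
grasp_force: 0.0
time_s: 7.45
tool_pos: [0.4499, -0.2122, 0.1715]
tool_rot: [179.9, -0.1, -0.1]
force: [0.5, -0.3, -0.2]
grip_width: 0.0005
grasp_force: 0.0
44 [ 0.59320044 -0.12131929  0.056     ] 0.06535902085305881 -72.45716099031958
44 [ 0.5958634  -0.12398242  0.062     ] 0.06872289699007574 -71.00933828553947
5 [ 0.59343374 -0.11934315  0.056     ] 0.06355037252704118 -71.71955768733704
5 [ 0.59319474 -0.11859866  0.062     ] 0.06276848845575093 -71.7135479637112
```

View pics/c6.png

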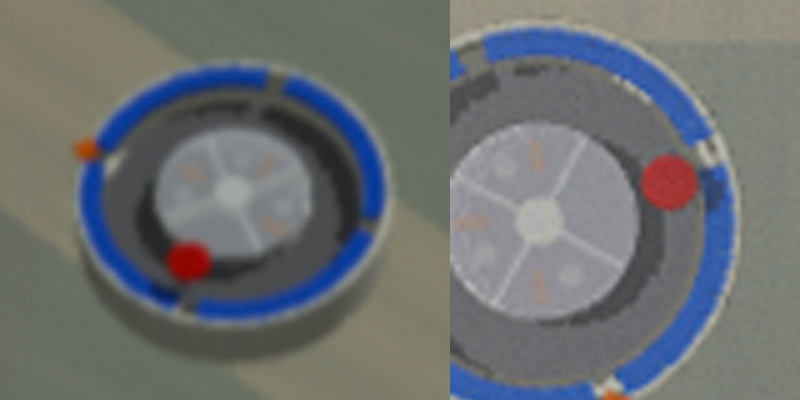

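The cap is about 5° short of the gap: on the right, cap (670,183) and gap (708,152). It's caught under the rim, so I'll nudge it sideways from behind until it springs up.

```bash
python3 -m creep '{"translation":[[0.445,-0.388,0],[0.445,-0.388,0],[0.445,-0.388,0],[0,0,0.6],[0,0,0.55]],"turn":[[0,0,0],[0,0,0],[0,0,0],[0,0,0],[0,0,0]],"grip":[0,0,0,0,0]}'
python3 -m creep '{"translation":[[0,0,0],[0,0,0]],"turn":[[0,0,0],[0,0,0]],"grip":[0,0]}'
```

```text
time_s: 8.18
tool_pos: [0.5594, -0.1169, 0.0768]
tool_rot: [-179.9, -0.1, 0.1]
force: [-0.4, 0.2, -0.2]
grip_width: 0.0004
grasp_force: 0.0
time_s: 8.43
tool_pos: [0.5593, -0.1182, 0.0795]
tool_rot: [-180.0, -0.1, -0.0]
force: [0.6, -0.2, 0.2]
grip_width: 0.0005
grasp_force: 0.0
```

```bash
python3 -m creep '{"translation":[[0,0,0.19],[0,0,0.19],[0,0,0]],"turn":[[0,0,0],[0,0,0],[0,0,0]],"grip":[0,0,0]}'
python3 -m creep '{"translation":[[0.05,0,0],[0.05,0,0],[0,0,0]],"turn":[[0,0,0],[0,0,0],[0,0,0]],"grip":[0,0,0]}'
python3 - <<'E'
from h import *
d=env.read_camera('scene');n,p=cap(d,.056);print(n,p)
E
```

```text
time_s: 8.8
tool_pos: [0.5564, -0.1185, 0.0463]
tool_rot: [-180.0, 0.2, -0.0]
force: [-0.0, -0.0, 0.3]
grip_width: 0.0004
grasp_force: 0.0
time_s: 9.18
tool_pos: [0.5664, -0.1185, 0.0482]
tool_rot: [180.0, -0.1, -0.0]
force: [-0.2, 0.5, 0.7]
grip_width: 0.0004
grasp_force: 0.0
42 [ 0.59374347 -0.12134708  0.056     ]
```

```bash
python3 -m creep '{"translation":[[0.025,0,0],[0.025,0,0],[0,0,0]],"turn":[[0,0,0],[0,0,0],[0,0,0]],"grip":[0,0,0]}'
cat > l.py <<'E'
from h import *
d=env.read_camera('scene');n,p=cap(d,.056);print(n,p,env.get_obs()['force'],[a.mean() for a in np.nonzero(red(d))])
E
python3 l.py
python3 -m creep '{"translation":[[0.02,0,0],[0.02,0,0],[0,0,0]],"turn":[[0,0,0],[0,0,0],[0,0,0]],"grip":[0,0,0]}'; python3 l.py
```

```text
time_s: 9.6
tool_pos: [0.5696, -0.1186, 0.0477]
tool_rot: [180.0, 0.0, -0.0]
force: [0.0, 0.2, 0.8]
grip_width: 0.0004
grasp_force: 0.1
38 [ 0.59470674 -0.12153475  0.056     ] [-0.25576536 -0.4185019   0.70428389] [np.float64(222.07894736842104), np.float64(217.71052631578948)]
time_s: 10.02
tool_pos: [0.5735, -0.1186, 0.0479]
tool_rot: [180.0, -0.1, -0.0]
force: [0.6, -0.2, 0.6]
grip_width: 0.0004
grasp_force: 0.0
39 [ 0.59656047 -0.11811579  0.056     ] [-0.12368837 -0.80958567 -0.11799556] [np.float64(221.64102564102564), np.float64(218.97435897435898)]
```

```bash
python3 -m creep '{"translation":[[0.02,0,0],[0,0,0]],"turn":[[0,0,0],[0,0,0]],"grip":[0,0]}'; python3 l.py
python3 -m creep '{"translation":[[0.02,0,0],[0,0,0]],"turn":[[0,0,0],[0,0,0]],"grip":[0,0]}'; python3 l.py
python3 - <<'E'
from h import *
d=env.read_camera('scene')
j=d['frame'][170:250,180:270,::-1];j=cv2.resize(j,(675,600),interpolation=cv2.INTER_CUBIC)
cv2.imwrite('pics/c7.png',j)
E
```

```text
time_s: 10.32
tool_pos: [0.5745, -0.1185, 0.0477]
tool_rot: [-180.0, 0.0, -0.0]
force: [0.6, 0.4, 0.7]
grip_width: 0.0004
grasp_force: 0.3
37 [ 0.59754095 -0.11747165  0.056     ] [-0.19378052  0.56306173  0.14486049] [np.float64(221.67567567567568), np.float64(219.3783783783784)]
time_s: 10.62
tool_pos: [0.5761, -0.1183, 0.0477]
tool_rot: [-180.0, 0.0, -0.0]
force: [-1.0, 0.6, 0.3]
grip_width: 0.0005
grasp_force: 0.5
35 [ 0.59952741 -0.11615338  0.056     ] [-1.58756376  0.41596808  1.51553056] [np.float64(221.74285714285713), np.float64(220.2)]
```

View pics/c7.png

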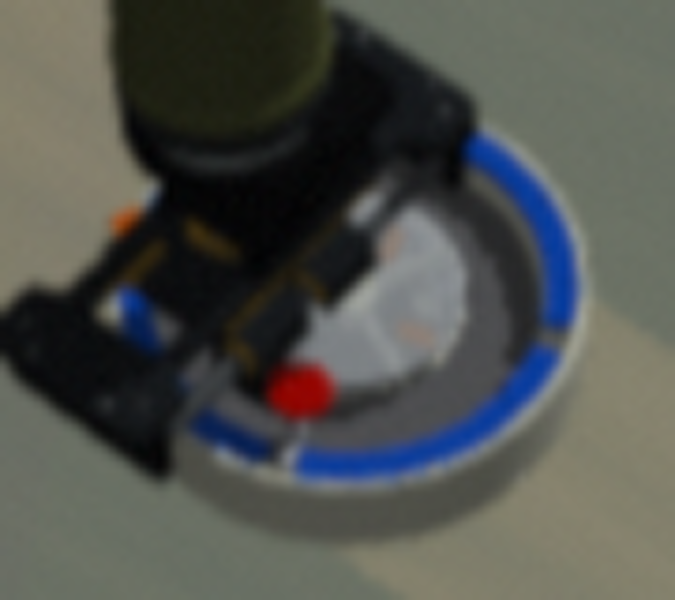

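The cap now stands higher at (302,390), with the steel tab in the gap near (293,450) and resistance building, so it has sprung up. I'll retreat and check.

```bash
python3 -m creep '{"translation":[[-0.1,0,0],[-0.02,0,-0.2],[0,0,-0.4],[-0.4,0.3,-0.5],[-0.5,0.4,-0.3]],"turn":[[0,0,0],[0,0,0],[0,0,0],[0,0,0],[0,0,0]],"grip":[0,0,0,0,0]}'
python3 -m creep '{"translation":[[-0.5,0.4,0],[-0.3,0,0],[0,0,0],[0,0,0]],"turn":[[0,0,0],[0,0,0],[0,0,0],[0,0,0]],"grip":[0,0,0,0]}'
python3 - <<'E'
from h import *
d=env.read_camera('scene');t=env.read_camera('top');f=t['frame'].astype(int)
m=(f[...,2]>120)&(f[...,0]<80)&(f[...,2]-f[...,1]>60);m[:150]=0;m[:,:225]=0;m[:,330:]=0
v,u=np.nonzero(m);c=ray(t,cv2.minEnclosingCircle(np.c_[u,v].astype(np.float32))[0],.044);print(c)
for q in(d,t):
  for z in (.056,.062):
    n,p=cap(q,z);w=p-c;print(n,p,np.hypot(*w[:2]),np.degrees(np.arctan2(w[1],w[0])))
M=cv2.dilate(red(t).astype(np.uint8),np.ones((3,3)))>0
print('depth cap',t['z_map'][red(t)], 'desk', t['z_map'][230,340])
j=d['frame'][170:250,180:270,::-1];j=cv2.resize(j,(450,400),interpolation=cv2.INTER_CUBIC)
i=cv2.resize(t['frame'][160:250,260:330,::-1],(350,450),interpolation=cv2.INTER_CUBIC)
cv2.imwrite('pics/c8.png',np.hstack([j,i[:400]]))
E
```

```text
time_s: 11.35
tool_pos: [0.4955, -0.1745, 0.1632]
tool_rot: [179.9, -0.3, 0.1]
force: [0.3, -0.3, 0.1]
grip_width: 0.0005
grasp_force: 0.0
time_s: 11.85
tool_pos: [0.4316, -0.2062, 0.1607]
tool_rot: [179.9, -0.1, 0.0]
force: [0.3, 0.4, 0.0]
grip_width: 0.0005
grasp_force: 0.0
[ 0.57322644 -0.0590905   0.044     ]
43 [ 0.5977891  -0.11614535  0.056     ] 0.06211747806406226 -66.70765890160374
43 [ 0.60042913 -0.11883433  0.062     ] 0.0656453524992738 -65.51916982201355
4 [ 0.59840149 -0.11925846  0.056     ] 0.06522244476901902 -67.29493718200281
4 [ 0.59812789 -0.11851456  0.062     ] 0.06443059670180132 -67.26404608304436
depth cap [0.8537914  0.85542244 0.8534998  0.85503525] desk 0.91012114
```

View pics/c8.png

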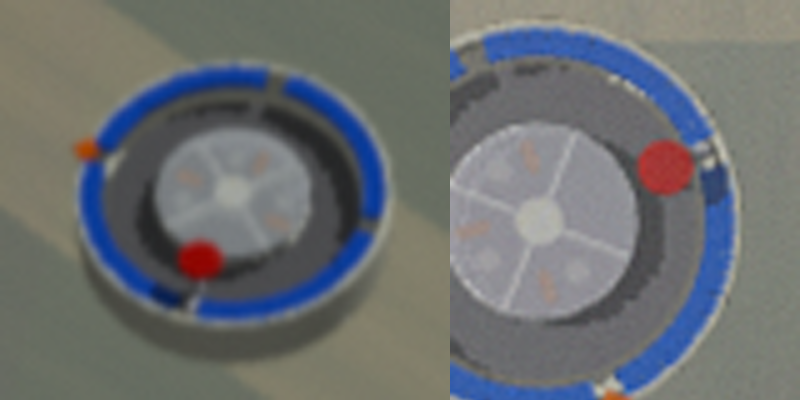

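The cap lies in line with the gap at -67° (target -67.6°), and the organizer hasn't moved. One check of the cap height from depth before hand-in.

```bash
python3 - <<'E'
from h import *
for n in('scene','top'):
    t=env.read_camera(n);f=t['frame'].astype(int);R=cv2.Rodrigues(t['rvec'])[0]
    def wz(m):
        v,u=np.nonzero(m);z=t['z_map'][v,u];k=z>0;P=np.linalg.inv(t['K'])@np.c_[u,v,np.ones(len(u))].T*z
        return k.sum(),np.median((R.T@(P-t['tvec'][:,None]))[2][k])
    b=(f[...,2]>120)&(f[...,0]<80)&(f[...,2]-f[...,1]>60)
    w=np.zeros_like(b);w[165:250,190:320]=1
    r=(f[...,0]>100)&(f[...,1]<65)&(f[...,2]<75)&w;print(n,'cap',wz(cv2.erode(r.astype(np.uint8),np.ones((3,3)))>0),'rim',wz(b&w&(np.arange(512)[None]>(235 if n=='top' else 0))))
print(env.get_obs()['time_s'])
E
```

```text
scene cap (np.int64(21), np.float64(0.06312931135059709)) rim (np.int64(448), np.float64(0.04480477937244237))
top cap (np.int64(50), np.float64(0.06157979146766891)) rim (np.int64(890), np.float64(0.04369089785735894))
12.05
```

Cap top is about 18 mm above the rim in both cameras, so the plunger is fully up.

```bash
python3 -c "
from cell import env
print(env.sign_off())"
```

```text
the job is handed in; nothing more can be done
None
```

I handed the job in at about 12 s: the tray is one gap on, its cap measured at -67° against a -67.6° target, the plunger is fully up, the organizer didn't move, and the hand is clear. The plunger first caught under the rim about 5° short, so I nudged the cap sideways until it sprang up; `sign_off` returned no verdict.

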